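# Raise the hot furnace lid with its lift lever

## Robot

A 6-joint arm with a two-finger parallel gripper is mounted at the origin on the work surface. World frame = base frame: x ahead of the robot, y to its left, z up, the work surface at z = 0. Lengths are in m, angles in rad, forces in N, time in s.
With the tool pointing down it reaches from about 0.2 to 0.875 m from the base axis. Payload 3.4 kg.
Tool frame: the origin (TCP) lies midway between the tips of the shut fingers; the grasp point (between the pads) lies ctrl.grip_depth behind it (ctrl.grip_depth is the distance from the TCP to the grasp point, in m); x points along the fingers, y is the direction in which the jaws open and shut, and the axes are right-handed (so a half turn about x gives the same grasp; the last joint's range is limited). The gripper opens to 94 mm and grips with 3 to 60 N. Pads are 16 mm wide; open, the fingers measure 119 mm over their backs; the gripper's body (75 mm by 177 mm) begins 78 mm behind the grasp point.
Start: joints at [1.145, 0.276, 1.505, -0, 1.361, -0.121], TCP at [0.173, 0.549, 0.205] pointing down, gripper open.
Joint ranges: [-2.89, 2.89], [-0.75, 2.08], [0.22, 2.7], [-1.18, 4.32], [0.11, 2.71], [-2.7, 2.7]. Speed limits (rad/s): [2.57, 2.57, 3.14, 3.14, 3.14, 3.14].

## Interface

Orientations are given as [roll, pitch, yaw] about the fixed x, y, z axes, in that order (R = Rz(yaw) Ry(pitch) Rx(roll)).
In Python, from workcell import ctrl gives the robot as it stands.
- The arm moves only by the shell command python3 -m pendant 'ROWS' [FORCE]. ROWS is JSON, a list of rows, each a list of 3 entries, a list of its own where there are three numbers: the turn, a rotation vector about the tool's x, y, z in rad, then the shift along the tool's x, y, z in cm, then the closure, from 0 (fully open) to 1 (shut). A call has 1 to 20 rows; each row shifts and turns the commanded pose from where the row before left it, along the tool's axes as they then stand; what a row does not reach is not made up. A row lasts 1/12 s, in which the tool goes at most 41.7 mm and 7.16 degrees, less where a joint would pass 70% of its speed; a pose out of reach is approached as far as the arm can. A call with a gripper value outside its range is refused whole. The fingers move at their own pace and stop on an object; FORCE is the grip in N (left out, the last holds). Time passes only in rows, so rows that do not move let the fingers close. It gives the time, the measured TCP pose, the force and the opening at its end, in the units of the state.
- ctrl.get_state(): the state, without advancing time (a new reading comes with each control period).
- ctrl.snapshot(name): name is "scene" or "top" or "wrist"; returns the picture (384x512x3 uint8, blue, green, red); there is no depth.
- ctrl.camera_params(name): a dict with "fx", "fy", "cx", "cy" (pixels), "cam_to_world" (4x4, takes a point from camera to world coordinates); the wrist camera has in their place "tool_from_camera" (4x4, takes a point from camera to tool coordinates, whose origin is the TCP and whose axes are the tool frame's). Camera axes: x right, y down, z forward; pixel columns grow to the right and rows downward; lengths in m; the calibration is good to about 2 mm. A picture is of the moment at which its call begins: read the wrist's pose just before it. camera_params takes no time and is no camera call.
- ctrl.sign_off(): hands the job in, once; it reports no verdict.
The state is a dict: "clock": time; "joints": joint angles; "qd": joint speeds; "tau": joint torques, N m; "tool_pos": TCP position; "ee_rot": TCP orientation; "ft_force": force on the tool from outside, world axes, zero at the start; "moment": the same for the moment, N m; "width": finger opening in m.
Only numpy, scipy, OpenCV 4.12 (cv2) and the standard library are available. Lean on these libraries where they do the work, as an engineer would, in place of code of your own. Each camera call takes 0.05 s, during which the arm holds its last target.

## Task

The heavy lid of the small crucible furnace is hot, so open it with its lift lever: first push the lid catch fully aside by its upright peg, then press the pad at the lever's long end all the way down so that the lid stands as high as it goes, and finish while still holding the pad down there with your fingertips. Catch and lever are only pushed, never taken between the fingers, and the lid itself is never touched. Leave every loose thing on the bench where it stands.

Things in the scene. Friction and masses are not known exactly. Their poses are not given: they have to be found in the camera images.
- furnace: The crucible furnace, fixed to the bench: white steel case 300 (x) x 260 (y) x 154 high with a bare steel deck on top. Origin at bench level under the middle of the case; z up, its front (controller, catch) faces its own -x, the lid's hinge is at the rear (+x), the lift lever runs along its -y side. It stands elsewhere on the bench, differently turned, each time.
- lid (a joint): Angle of the heavy (2 to 4 kg), hot steel lid about its rear hinge: 0 shut, grows as the front rises, about 0.65 with the lever fully down. Only the lever holds it up; it falls shut when the lever is let go. Shut, it covers furnace x -95 to +120, y -100 to +100, top 192 above the bench; a thin flange under the catch's nose reaches x = -119.
- lid_front (a point): Middle of the upper front edge of the lid, on the lid: furnace x -95, y 0, 192 high when shut; rises about 130 as it opens. On its -y side the lid carries a lug (furnace x -18 to +68, y -155 to -100) that rests over the lever's roller.
- lever (a joint): Angle of the lift lever about its level pivot: 0 at rest (long end sloping up 0.42 rad from level towards the furnace's front), grows as the long end is pressed down, 0.84 at its hard stop (long end 0.42 rad below level). Pressing the pad takes about 5 to 15 N; the lid's weight returns it. While the catch is on, the lever is blocked.
- lever_pivot (a point): Pivot of the lever, fixed: furnace x -45, y -146, 163 high. The short arm (80) runs back from it, the long arm (a straight bar 20 high, 8 thick) forward along the furnace's -x; both swing in an upright plane.
- lever_pad (a point): Middle of the upper face of the flat black pad at the lever's long end, on the lever: 230 from the pivot along the bar and 9 above the bar's middle line. The pad is 86 along the bar, 44 across, 18 thick. At rest this point is at furnace x -251, y -146, 265 high; fully down at x -259, y -146, 77 high.
- catch (a joint): Angle of the lid catch, a flat steel arm on an upright stud at the front of the deck: 0 with its nose square over the lid's flange (locked), grows as its tail swings from the furnace's front (-x) to the furnace's +y side, 1.57 fully aside at its hard stop (lid free from about 1.3). Starts at 0 to 0.3; stiff (about 1 N at the peg), stays where it is left.
- catch_pivot (a point): Axis of the catch's stud, fixed: furnace x -132, y 0, 170 high, on the arm's upper face.
- catch_peg (a point): Top centre of the upright finger peg at the tail of the catch, on the catch: a round steel peg 14 in diameter that stands from 170 to 212 above the bench, 52 from the stud's axis; at joint value 0 at furnace x -184, y 0, which is 34 in front of the case; at 1.57 over the deck at x -132, y +52.
- pad_core (a point): Middle of the pad's body, on the lever, 9 below its upper face.
- accel_jar: Closed jar, 52 in diameter, 75 high, loose, in front of the furnace. Origin under its middle.
- crucible_a: White ceramic crucible, 27 in diameter, 28 high, loose, empty, close in front of the furnace. Origin under its middle.
- crucible_b: A second such crucible, close in front of the furnace on the lever's side. Origin under its middle.
- tongs: Steel crucible tongs lying flat, 230 long, about 90 wide over the finger loops, loose, beside the furnace's +y side. Origin at bench level in the middle.
- reagent_bottle: Brown glass bottle, 68 in diameter, 160 high, loose, to the robot's right. Origin under its middle.
- crucible_tray: Aluminium tray of crucibles, 110 x 160, 46 high, loose. Origin under its middle.
- dust_brush: Small hand brush lying flat, 170 long, loose. Origin at bench level in the middle.
- timer: White bench timer, 60 x 75 x 22, loose. Origin under its middle.

How it is judged:
By the outcome, as a careful person would: the job done as asked, in the order asked, and still so for the second after the job is handed in, while the arm keeps its last pose, push and grip.
It also fails if it takes over 51 s, if anything falls off the work surface, if the arm or the gripper's body presses on something with over 40 N, if the wrist force passes 120 N, or if a joint passes its speed limit or range.

## Working session

There is one attempt and no reset: what is moved stays moved. The work goes in short steps, Python scripts to look and compute and a shell command to move; the robot and the scene stay as the last step left them, time stands still between calls to the robot, and variables do not carry over. Pictures are saved under pics/ and viewed, and the job is handed in when it is done.

```bash
mkdir -p pics; ls
python3 - <<'E'
from workcell import ctrl
import cv2
print(ctrl.get_state(), ctrl.grip_depth)
for n in("scene","top"):
    cv2.imwrite(f"pics/{n}0.png",ctrl.snapshot(n)); p=ctrl.camera_params(n); print(n,p)
print(ctrl.camera_params("wrist"))
E
```

```text
pics
{'clock': 0.0, 'joints': array([ 1.14501128e+00,  2.76584230e-01,  1.50607721e+00, -3.22130818e-06,
        1.36071272e+00, -1.20997852e-01]), 'qd': array([ 0.00050027, -0.00041959, -0.0003284 , -0.00200659,  0.00084708,
        0.00056897]), 'tau': array([-5.31930909e-04, -4.04586124e+01, -2.37230319e+01,  7.01763737e-02,
        3.45035701e-02, -1.49140019e-04]), 'tool_pos': array([0.17232744, 0.54799095, 0.20463318]), 'ee_rot': array([-1.69002641,  1.56901482, -1.99481293]), 'ft_force': array([-0.91706645,  0.42680706, -0.07201005]), 'moment': array([-0.01646018,  0.01505596, -0.07305099]), 'width': 0.09390476242090055} 0.0188
scene {'fx': 460.4913116681636, 'fy': 460.4913116681636, 'cx': 260.58805506304753, 'cy': 190.48030870163643, 'cam_to_world': array([[ 0.58510312,  0.46441671, -0.66480934,  1.51585452],
       [ 0.81089621, -0.34524171,  0.4724992 , -0.67664592],
       [-0.01008339, -0.81555213, -0.57859575,  1.05466706],
       [ 0.        ,  0.        ,  0.        ,  1.        ]])}
top {'fx': 367.5664930676268, 'fy': 367.5664930676268, 'cx': 249.6992012966999, 'cy': 193.99412506481858, 'cam_to_world': array([[-2.48537666e-02, -9.83824711e-01,  1.77401321e-01,
         2.95416277e-01],
       [-9.99680452e-01,  2.52779922e-02,  1.31276959e-04,
         4.07436641e-02],
       [-4.61350272e-03, -1.77341370e-01, -9.84138585e-01,
         1.40069009e+00],
       [ 0.00000000e+00,  0.00000000e+00,  0.00000000e+00,
         1.00000000e+00]])}
{'fx': 290.5123554163554, 'fy': 290.5123554163554, 'cx': 253.8838638217978, 'cy': 188.64804401828627, 'tool_from_camera': array([[ 9.29742135e-04, -2.43473889e-01,  9.69907006e-01,
        -1.80199802e-01],
       [ 9.99999530e-01, -3.87991231e-05, -9.68328165e-04,
        -9.90845324e-04],
       [ 2.73394165e-04,  9.69907451e-01,  2.43473738e-01,
        -7.06340366e-02],
       [ 0.00000000e+00,  0.00000000e+00,  0.00000000e+00,
         1.00000000e+00]])}
```

View pics/scene0.png

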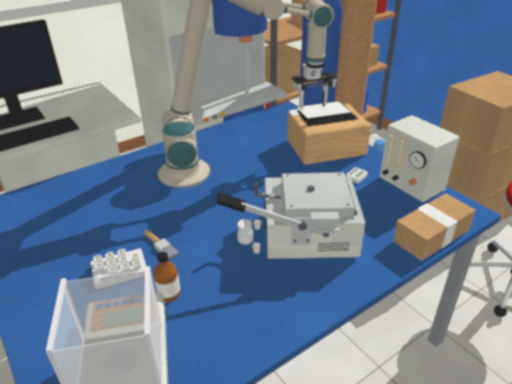

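View pics/top0.png

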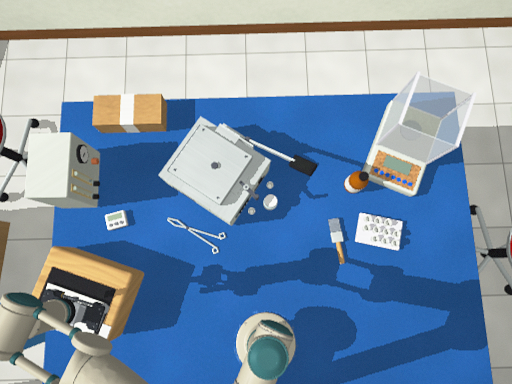

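The top view shows the furnace at about (215,168), the lever pad at about (305,165) and the catch near (245,187). I'll enlarge it.

Run:
```python
import cv2
a=cv2.imread("pics/top0.png")[105:245,150:330]; cv2.imwrite("pics/topz.png",cv2.resize(a,None,fx=4.3,fy=4.3,interpolation=cv2.INTER_CUBIC))
a=cv2.imread("pics/scene0.png")[160:270,205:375]; cv2.imwrite("pics/scenez.png",cv2.resize(a,None,fx=4.5,fy=4.5,interpolation=cv2.INTER_CUBIC))
```

```text
(no output)
```

View pics/topz.png

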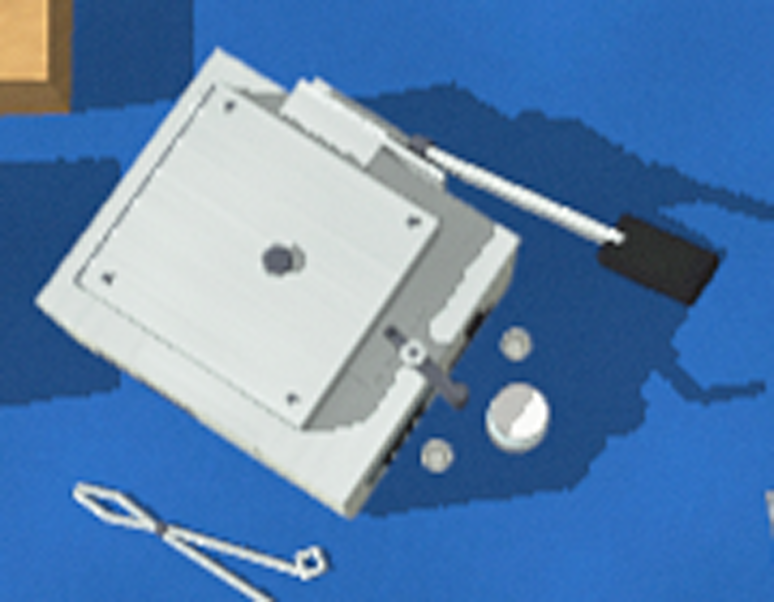

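View pics/scenez.png

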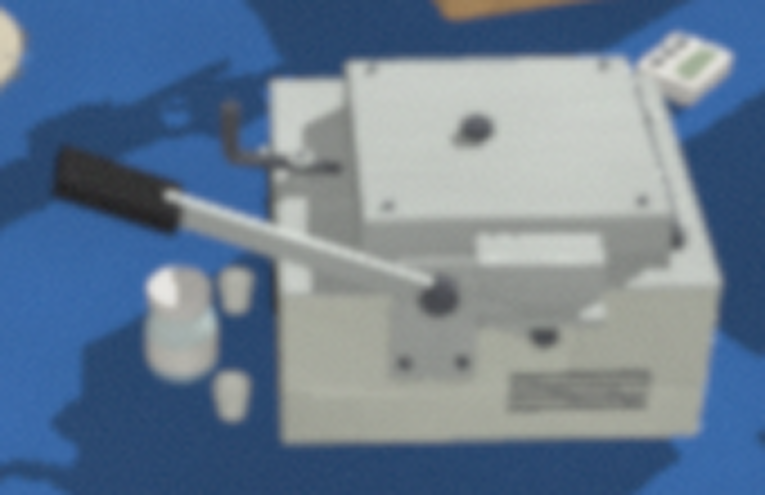

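Deck corners in the enlarged top view are (37,302), (350,517), (520,240) and (218,48). Lid corners are (305,430), (437,220), (215,85) and (77,285). The stud is at (412,352) and the peg near (457,390). In the enlarged scene view the peg top is at (231,104). I'll fit the furnace pose from these.

```bash
cat > h.py <<'E'
import numpy as np, cv2
from workcell import ctrl
from scipy.spatial.transform import Rotation as R
from scipy.optimize import least_squares
def proj(n,P):
    c=ctrl.camera_params(n);T=np.linalg.inv(c["cam_to_world"]);p=np.atleast_2d(P)@T[:3,:3].T+T[:3,3]
    return np.c_[c["fx"]*p[:,0]/p[:,2]+c["cx"],c["fy"]*p[:,1]/p[:,2]+c["cy"]]
def ray(n,uv,z):
    c=ctrl.camera_params(n);T=c["cam_to_world"];d=T[:3,:3]@[(uv[0]-c["cx"])/c["fx"],(uv[1]-c["cy"])/c["fy"],1]
    return T[:3,3]+d*(z-T[2,3])/d[2]
def tz(u,v): return np.array([(u+.5)/4.3-.5+150,(v+.5)/4.3-.5+105])
def sz(u,v): return np.array([(u+.5)/4.5-.5+205,(v+.5)/4.5-.5+160])
def F(p,P):
    P=np.atleast_2d(P)/1000.; c,s=np.cos(p[2]),np.sin(p[2])
    return np.c_[p[0]+c*P[:,0]-s*P[:,1],p[1]+s*P[:,0]+c*P[:,1],P[:,2]]
E
python3 - <<'E'
from h import *
top=[(37,302,150,130,154),(350,517,-150,130,154),(520,240,-150,-130,154),(218,48,150,-130,154),
(305,430,-95,100,192),(437,220,-95,-100,192),(215,85,120,-100,192),(77,285,120,100,192)]
uv=np.array([tz(a,b) for a,b,*_ in top]);P=np.array([t[2:] for t in top],float)
sc=[(345,60,-95,100,192),(630,58,120,100,192),(672,215,120,-100,192),(365,220,-95,-100,192),(282,442,-150,-130,0),(718,283,150,-130,154)]
uvs=np.array([sz(a,b) for a,b,*_ in sc]);Q=np.array([t[2:] for t in sc],float)
f=lambda p:np.r_[(proj("top",F(p,P))-uv).ravel(),(proj("scene",F(p,Q))-uvs).ravel()]
g=least_squares(f,[.55,.1,2.5],loss='soft_l1',x_scale=[.1,.1,.1]); p=g.x;print(p,np.round(f(p).reshape(-1,2),1))
np.save("pose.npy",p)
print("pad rest",F(p,[-251,-146,265]),"pad low",F(p,[-259,-146,77]),"piv",F(p,[-132,0,170]))
for n,k,fn in(("top",4.3,(150,105)),("scene",4.5,(205,160))):
  for nm,X in(("pad",[-251,-146,265]),("stud",[-132,0,175]),*[(f"peg{a}",[-132-52*np.cos(a),52*np.sin(a),212]) for a in(0,.1,.2,.3)]):
    q=proj(n,F(p,X))[0]; print(n,nm,((q+.5-fn)*k).round())
for nm,X in(("jar",tz(518,415)),("cb",tz(515,343)),("ca",tz(437,457))): print(nm,ray("top",X,.06 if nm=="jar" else .028))
E
```

```text
[0.61658449 0.16389071 0.96965504] [[-1.   0.5]
 [-2.  -2.7]
 [-0.5 -0.3]
 [-0.9  0.3]
 [-1.  -0.1]
 [ 1.  -0. ]
 [ 0.5 -1.2]
 [-0.7 -0.6]
 [-1.2 -0. ]
 [-1.8 -0.9]
 [-0.1 -0.3]
 [-1.8  0.1]
 [-0.8  3.6]
 [-0.   0.1]]
pad rest [[ 0.59502773 -0.12568192  0.265     ]] pad low [[ 0.59050306 -0.13227945  0.077     ]] piv [[0.5419274  0.05503154 0.17      ]]
top pad [652. 253.]
top stud [412. 353.]
top peg0 [468. 380.]
top peg0.1 [464. 386.]
top peg0.2 [460. 391.]
top peg0.3 [455. 395.]
scene pad [121. 180.]
scene stud [297. 157.]
scene peg0 [224. 116.]
scene peg0.1 [225. 112.]
scene peg0.2 [226. 108.]
scene peg0.3 [227. 104.]
jar [ 0.50840001 -0.03364728  0.06      ]
cb [ 0.57814161 -0.03500644  0.028     ]
ca [0.47809703 0.03672048 0.028     ]
```

```bash
cat >> h.py <<'E'
p=np.load("pose.npy")
def inv(P):
    c,s=np.cos(p[2]),np.sin(p[2]);d=np.atleast_2d(P)-[p[0],p[1],0]
    return np.c_[c*d[:,0]+s*d[:,1],-s*d[:,0]+c*d[:,1],d[:,2]]*1000
def st():
    s=ctrl.get_state(); M=R.from_euler("xyz",s["ee_rot"]).as_matrix(); return s,M
def show():
    s,M=st(); c,q=np.cos(p[2]),np.sin(p[2]); 
    print("t",round(s["clock"],2),"furn mm",inv(s["tool_pos"]).round(1),"F world",s["ft_force"].round(1),"w",s["width"].round(4))
    W=np.array([[c,q,0],[-q,c,0],[0,0,1]]); print("tool axes in furnace (cols)\n",(W@M).round(3))
def go(X,ydir=None):  # furnace mm target -> cm in tool axes
    s,M=st(); d=F(p,X)[0]-s["tool_pos"]; print("shift cm",(M.T@d*100).round(2))
    if ydir is not None:
        c,q=np.cos(p[2]),np.sin(p[2]); y=np.array([c*ydir[0]-q*ydir[1],q*ydir[0]+c*ydir[1],0]); x=np.array([0,0,-1.]); y/=np.linalg.norm(y)
        for sg in(1,-1):
            G=np.c_[x,sg*y,np.cross(x,sg*y)]; print("rotvec",sg,R.from_matrix(M.T@G).as_rotvec().round(3))
E
python3 - <<'E'
from h import *
show()
print("bottle",inv(ray("top",(357,178),.16)),inv(ray("scene",(163,256),.16)))
print("jar",inv(ray("top",tz(518,412),.075)),"cb",inv(ray("top",tz(515,343),.028)),"ca",inv(ray("top",tz(437,457),.028)))
go([-187,-20,260],[1,0.2]);print(ctrl.get_state()["joints"])
E
```

```text
Traceback (most recent call last):
  File "h.py", line 24, in show
    print("t",round(s["clock"],2),"furn mm",inv(s["tool_pos"]).round(1),"F world",s["ft_force"].round(1),"w",s["width"].round(4))
                                                                                                             ^^^^^^^^^^^^^^^^
AttributeError: 'float' object has no attribute 'round'
```

```bash
sed -i 's/s\["width"\].round(4)/round(s["width"],4)/' h.py
python3 - <<'E'
from h import *
show()
print("bottle",inv(ray("top",(357,178),.16)),inv(ray("scene",(163,256),.16)))
print("jar",inv(ray("top",tz(518,412),.075)),"cb",inv(ray("top",tz(515,343),.028)),"ca",inv(ray("top",tz(437,457),.028)))
go([-187,-20,260],[1,-0.2]);print(ctrl.get_state()["joints"])
E
```

```text
t 0.1 furn mm [[ 65.6 583.6 204.7]] F world [ 0.3 -1.6 -0.5] w 0.0939
tool axes in furnace (cols)
 [[-0.002  0.956  0.292]
 [-0.     0.292 -0.956]
 [-1.    -0.002 -0.   ]]
bottle [[-436.77191976 -237.76472996  160.        ]] [[-444.67371383 -263.18744045  160.        ]]
jar [[-223.37181795  -22.24693571   75.        ]] cb [[-185.7712994   -80.78956578   28.        ]] ca [[-183.20239658   42.2838705    28.        ]]
shift cm [ -5.47 -41.79  50.36]
rotvec 1 [0.494 0.    0.002]
rotvec -1 [-2.648e+00 -2.000e-03  0.000e+00]
[ 1.14497242e+00  2.76528438e-01  1.50596691e+00  6.53090894e-06
  1.36072733e+00 -1.20967599e-01]
```

The gripper closes as it rises clear, and then I translate.

```bash
python3 -m pendant '[[[0,0,0],[-3.3,0,0],0],[[0,0,0],[-3.3,0,0],0.5],[[0,0,0],[-3.3,0,0],1],[[0,0,0],[0,-2.2,2.6],1],[[0,0,0],[0,-2.2,2.6],1],[[0,0,0],[0,-2.2,2.6],1],[[0,0,0],[0,-2.2,2.6],1],[[0,0,0],[0,-2.2,2.6],1],[[0,0,0],[0,-2.2,2.6],1],[[0,0,0],[0,-2.2,2.6],1],[[0,0,0],[0,-2.2,2.6],1],[[0,0,0],[0,-2.2,2.6],1],[[0,0,0],[0,-2.2,2.6],1],[[0,0,0],[0,-2.2,2.6],1],[[0,0,0],[0,-2.2,2.6],1],[[0,0,0],[0,-2.2,2.6],1],[[0,0,0],[0,-2.2,2.6],1]]' 10
python3 - <<'E'
from h import *
show();go([-187,-20,300],[1,-0.2]);print(ctrl.get_state()["joints"])
E
```

```text
clock: 1.52
tool_pos: [0.4277, 0.1439, 0.3043]
ee_rot: [2.988, 1.57, 2.683]
ft_force: [-0.6, 1.3, -0.3]
width: 0.0004
t 1.52 furn mm [[-123.4  144.5  304.3]] F world [-0.6  1.3 -0.3] w 0.0004
tool axes in furnace (cols)
 [[-0.     0.956  0.292]
 [ 0.     0.292 -0.956]
 [-1.     0.    -0.   ]]
shift cm [  0.42 -10.89  13.88]
rotvec 1 [ 0.494 -0.     0.   ]
rotvec -1 [-2.648e+00 -0.000e+00 -1.000e-03]
[ 1.69897181e-01  4.21829029e-02  1.55467466e+00  2.23136087e-04
  1.54504209e+00 -1.09594292e+00]
```

```bash
python3 -m pendant '[[[0,0,0],[0,-2.2,3],1],[[0,0,0],[0,-2.2,3],1],[[0,0,0],[0,-2.2,3],1],[[0,0,0],[0,-2.2,3],1],[[0,0,0],[0,-2.4,2.9],1],[[0.1,0,0],[0,0,0],1],[[0.1,0,0],[0,0,0],1],[[0.1,0,0],[0,0,0],1],[[0.1,0,0],[0,0,0],1],[[0.094,0,0],[0,0,0],1],[[0,0,0],[0,0,0],1]]'
python3 - <<'E'
from h import *
show();print(ctrl.get_state()["joints"])
for n in("wrist","top","scene"): 
  s,M=st(); np.save("wp.npy",np.c_[M,s["tool_pos"]])
  im=ctrl.snapshot(n); cv2.imwrite(f"pics/{n}1.png",im)
a=cv2.imread("pics/scene1.png")[160:270,205:375]; cv2.imwrite("pics/scenez1.png",cv2.resize(a,None,fx=4.5,fy=4.5,interpolation=cv2.INTER_CUBIC))
E
```

```text
clock: 2.43
tool_pos: [0.5357, -0.0061, 0.3039]
ee_rot: [-2.585, 1.57, 2.898]
ft_force: [0.7, 0.6, -0.0]
width: 0.0004
t 2.43 furn mm [[-186.   -29.4  303.9]] F world [ 0.7  0.6 -0. ] w 0.0004
tool axes in furnace (cols)
 [[-0.     0.98  -0.198]
 [ 0.001 -0.198 -0.98 ]
 [-1.    -0.001 -0.001]]
[-1.41442035e-01  1.76869404e-01  1.39870209e+00  1.12707582e-04
  1.56711844e+00 -9.11776322e-01]
```

View pics/wrist1.png

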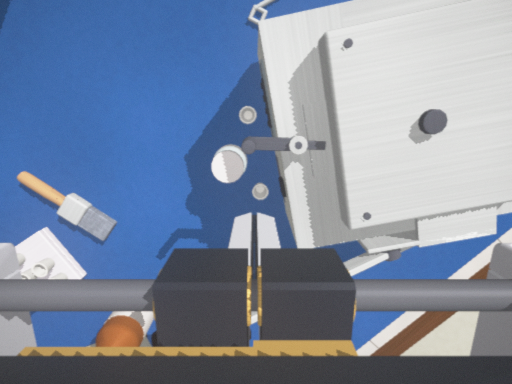

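View pics/scenez1.png

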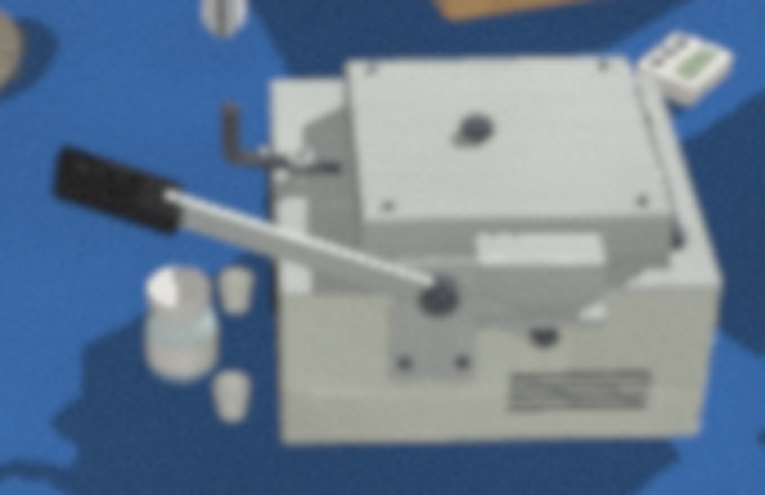

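The wrist view shows the peg top at (249,146), the stud at (298,145) and the fingers at about (254,225). The bar's black pad is hidden below the gripper.

Run:
```python
from h import *
W=np.load("wp.npy");c=ctrl.camera_params("wrist");T=c["tool_from_camera"]
def wr(uv,z):
    d=W[:,:3]@T[:3,:3]@[(uv[0]-c["cx"])/c["fx"],(uv[1]-c["cy"])/c["fy"],1];o=W[:,:3]@T[:3,3]+W[:,3];return inv(o+d*(z-o[2])/d[2])
print("peg",wr((249,146),.212),"stud",wr((298,145),.177))
```

```text
peg [[-183.33072151   13.60687671  212.        ]] stud [[-133.89430925    1.30918501  177.        ]]
```

Peg angle is about 0.24. I descend behind the peg and then push along the arc.

```bash
python3 -m pendant '[[[0,0,0],[3,0,0],1],[[0,0,0],[3,0,0],1],[[0,0,0],[3,0,0],1],[[0,0,0],[3,0,0],1],[[0,0,0],[0.2,0,0],1],[[0,0,0],[0,0,-1],1],[[0,0,0],[0,0,-0.8],1],[[0,0,0],[0,0,-0.8],1],[[0.1,0,0],[0,-0.13,-0.52],1],[[0.1,0,0],[0,-0.13,-0.52],1],[[0.1,0,0],[0,-0.13,-0.52],1],[[0,0,0],[0,0,0],1]]'
python3 - <<'E'
from h import *
show()
for n in("wrist",): 
  s,M=st(); im=ctrl.snapshot(n); cv2.imwrite(f"pics/{n}2.png",im)
E
```

```text
clock: 3.58
tool_pos: [0.5052, 0.0233, 0.1847]
ee_rot: [1.094, 1.567, -0.005]
ft_force: [-0.8, 0.3, -0.9]
width: 0.0006
t 3.58 furn mm [[-179.    12.3  184.7]] F world [-0.8  0.3 -0.9] w 0.0006
tool axes in furnace (cols)
 [[ 0.002  0.879 -0.478]
 [-0.003 -0.478 -0.879]
 [-1.     0.004  0.002]]
```

View pics/wrist2.png

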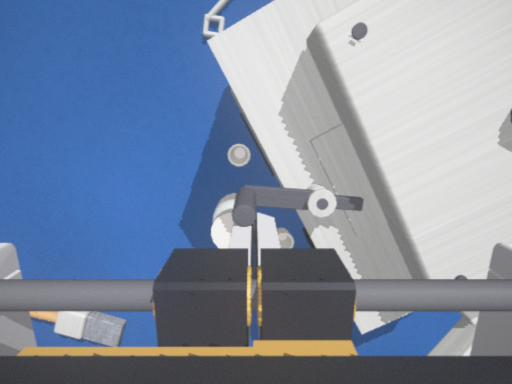

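The peg is in contact at (245,205), on the finger's outer half. I'll shift 6 mm outward and continue the arc.

```bash
python3 -m pendant '[[[0,0,0],[0,-0.6,0],1],[[0.1,0,0],[0,-0.13,-0.52],1],[[0.1,0,0],[0,-0.13,-0.52],1],[[0.1,0,0],[0,-0.13,-0.52],1],[[0.1,0,0],[0,-0.13,-0.52],1],[[0.1,0,0],[0,-0.13,-0.52],1],[[0.1,0,0],[0,-0.13,-0.52],1],[[0.1,0,0],[0,-0.13,-0.52],1],[[0.1,0,0],[0,-0.13,-0.52],1],[[0.1,0,0],[0,-0.13,-0.52],1],[[0.07,0,0],[0,-0.1,-0.4],1],[[0,0,0],[0,0,0],1]]'
python3 - <<'E'
from h import *
show()
for n in("wrist",): 
  s,M=st(); im=ctrl.snapshot(n); cv2.imwrite(f"pics/{n}3.png",im)
E
```

```text
clock: 4.63
tool_pos: [0.486, 0.0681, 0.183]
ee_rot: [1.977, 1.57, -0.091]
ft_force: [-0.5, -0.2, -0.9]
width: 0.0007
t 4.63 furn mm [[-152.9   53.5  183. ]] F world [-0.5 -0.2 -0.9] w 0.0007
tool axes in furnace (cols)
 [[ 0.     0.104 -0.995]
 [-0.001 -0.995 -0.104]
 [-1.     0.001 -0.   ]]
```

View pics/wrist3.png

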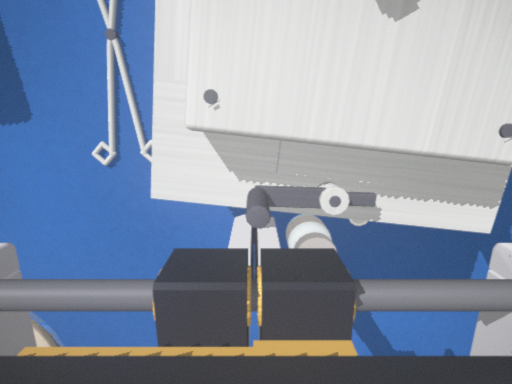

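The peg is at (258,205), centred on the finger, with the arm near 1.45 rad. I'll push on to the stop.

```bash
python3 -m pendant '[[[0.1,0,0],[0,0,-0.3],1],[[0,0,0],[0,0,-0.2],1],[[0,0,0],[0,0,-0.1],1],[[0,0,0],[0,0,0],1]]'
python3 -m pendant '[[[0,0,0],[0,0,-0.2],1],[[0,0,0],[0,0,0],1],[[0,0,0],[0,0,0],1]]'
python3 - <<'E'
from h import *
show()
E
```

```text
clock: 5.02
tool_pos: [0.4879, 0.0721, 0.1825]
ee_rot: [-0.344, 1.568, -2.509]
ft_force: [-3.1, -2.7, 2.5]
width: 0.0004
clock: 5.27
tool_pos: [0.4879, 0.0723, 0.1824]
ee_rot: [-0.157, 1.564, -2.323]
ft_force: [-6.6, -7.2, 4.2]
width: 0.0001
t 5.27 furn mm [[-148.3   54.3  182.4]] F world [-6.6 -7.2  4.2] w 0.0001
tool axes in furnace (cols)
 [[-0.006  0.006 -1.   ]
 [ 0.001 -1.    -0.006]
 [-1.    -0.001  0.006]]
```

The force rises to about 10 N with no further motion, so the catch is at its stop. Back off, raise and look.

```bash
python3 -m pendant '[[[0,0,0],[0,0,1.5],1],[[0,0,0],[0,0,1.5],1],[[0,0,0],[-3.5,0,0],1],[[0,0,0],[-3.5,0,0],1],[[0,0,0],[-3.5,0,0],1],[[0,0,0],[-3.5,0,0],1],[[0,0,0],[-1,0,0],1],[[0,0,0],[0,0,0],1]]'
python3 - <<'E'
from h import *
show();print(ctrl.get_state()["joints"].round(2))
for n in("wrist","top"): 
  s,M=st(); im=ctrl.snapshot(n); cv2.imwrite(f"pics/{n}4.png",im)
  if n=="wrist": np.save("wp.npy",np.c_[M,s["tool_pos"]])
E
```

```text
clock: 5.93
tool_pos: [0.4755, 0.0502, 0.3357]
ee_rot: [2.255, 1.562, 0.087]
ft_force: [0.3, 0.3, -0.9]
width: 0.0004
t 5.93 furn mm [[-173.6   52.   335.7]] F world [ 0.3  0.3 -0.9] w 0.0004
tool axes in furnace (cols)
 [[ 0.005  0.005 -1.   ]
 [-0.006 -1.    -0.005]
 [-1.     0.006 -0.005]]
[-0.04  0.07  1.45  0.    1.61  0.56]
```

View pics/wrist4.png

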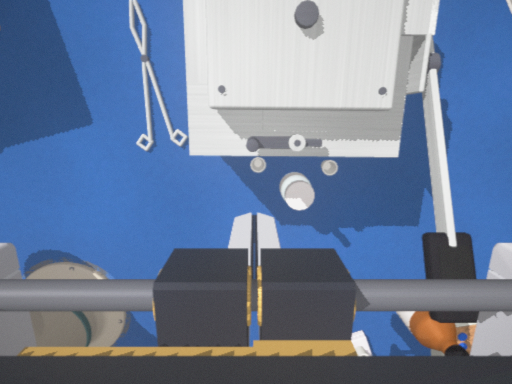

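View pics/top4.png

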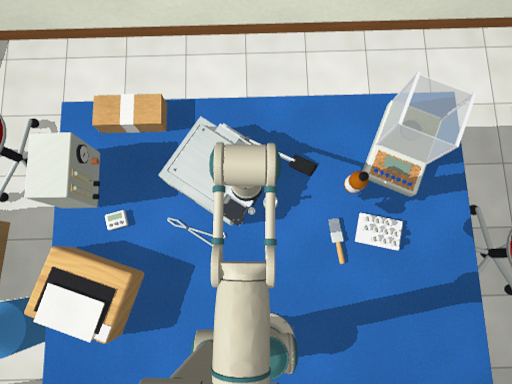

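Run:
```python
from h import *
W=np.load("wp.npy");c=ctrl.camera_params("wrist");T=c["tool_from_camera"]
def wr(uv,z):
    d=W[:,:3]@T[:3,:3]@[(uv[0]-c["cx"])/c["fx"],(uv[1]-c["cy"])/c["fy"],1];o=W[:,:3]@T[:3,3]+W[:,3];return inv(o+d*(z-o[2])/d[2])
P,S=wr((253,145),.212)[0],wr((297,143),.177)[0]
print("peg",P,"stud",S,"angle",np.arctan2((P-S)[1],-(P-S)[0]))
for a,z in(((424,234),.247),((470,234),.247)):print("pad rear edge",wr(a,z))
go([-253,-146,335],[0,-1])
```

```text
peg [-133.32996569   52.20988959  212.        ] stud [-134.0576403    1.0643598  177.       ] angle 1.5850228978767695
pad rear edge [[-217.57121215 -118.41953505  247.        ]]
pad rear edge [[-217.50522189 -164.54069006  247.        ]]
shift cm [-0.37 19.97  7.88]
rotvec 1 [ 0.004 -0.     0.001]
rotvec -1 [-3.138e+00 -1.000e-03 -0.000e+00]
```

The catch measures 1.58 rad, so it is fully aside. Move to above the pad.

```bash
python3 -m pendant '[[[0,0,0],[0,2.8,1.1],1],[[0,0,0],[0,2.8,1.1],1],[[0,0,0],[0,2.8,1.1],1],[[0,0,0],[0,2.8,1.1],1],[[0,0,0],[0,2.8,1.1],1],[[0,0,0],[0,2.8,1.1],1],[[0,0,0],[0,2.9,1.2],1],[[0,0,0],[1.5,0,0],1],[[0,0,0],[1.5,0,0],1],[[0,0,0],[0.8,0,0],1],[[0,0,0],[0,0,0],1]]'
python3 - <<'E'
from h import *
show();print(ctrl.get_state()["joints"].round(2))
for n in("wrist","scene"): 
  s,M=st(); im=ctrl.snapshot(n); cv2.imwrite(f"pics/{n}5.png",im)
a=cv2.imread("pics/scene5.png")[110:270,185:375]; cv2.imwrite("pics/scenez5.png",cv2.resize(a,None,fx=3.7,fy=3.7,interpolation=cv2.INTER_CUBIC))
E
```

```text
clock: 6.95
tool_pos: [0.5903, -0.1248, 0.2899]
ee_rot: [-1.336, 1.562, 2.779]
ft_force: [0.4, 0.0, -0.5]
width: 0.0005
t 6.95 furn mm [[-253.  -141.6  289.9]] F world [ 0.4  0.  -0.5] w 0.0005
tool axes in furnace (cols)
 [[-0.002  0.003 -1.   ]
 [ 0.008 -1.    -0.003]
 [-1.    -0.008  0.002]]
[-0.32  0.29  1.28  0.    1.58  0.27]
```

View pics/wrist5.png

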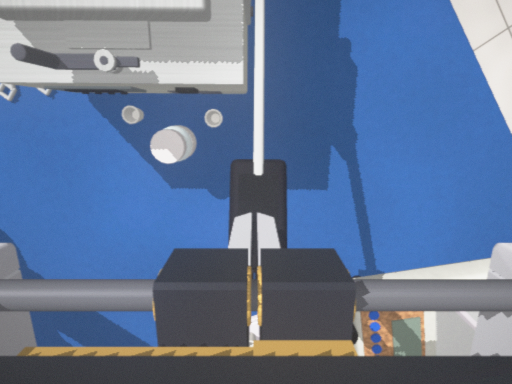

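View pics/scenez5.png

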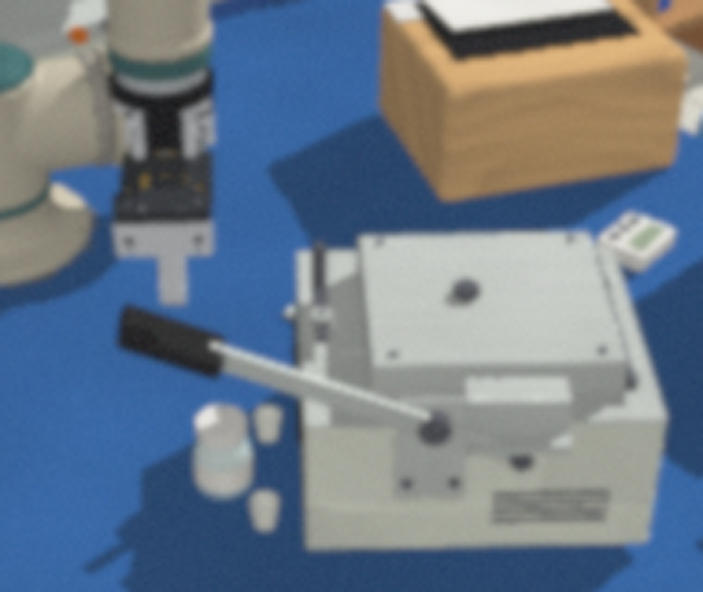

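The tip is centred over the pad. Press along the arc, first half.

```bash
python3 -m pendant '[[[0,0,0],[1,0,0],1],[[0,0,0],[0.8,0,0],1],[[0,0,0],[0.5,0,0.1],1],[[0,0,0],[0.8,0,0.3],1],[[0,0,0],[0.8,0,0.3],1],[[0,0,0],[0.8,0,0.25],1],[[0,0,0],[0.8,0,0.25],1],[[0,0,0],[0.8,0,0.2],1],[[0,0,0],[0.8,0,0.2],1],[[0,0,0],[0,0,0],1]]'
python3 - <<'E'
from h import *
show()
for n in("scene",): 
  s,M=st(); im=ctrl.snapshot(n); cv2.imwrite(f"pics/{n}6.png",im)
a=cv2.imread("pics/scene6.png")[110:270,185:375]; cv2.imwrite("pics/scenez6.png",cv2.resize(a,None,fx=3.7,fy=3.7,interpolation=cv2.INTER_CUBIC))
E
```

```text
clock: 7.88
tool_pos: [0.582, -0.1397, 0.2248]
ee_rot: [0.681, 1.568, -1.488]
ft_force: [-2.1, -0.8, 9.2]
width: 0.0004
t 7.88 furn mm [[-270.  -143.2  224.8]] F world [-2.1 -0.8  9.2] w 0.0004
tool axes in furnace (cols)
 [[-0.002  0.003 -1.   ]
 [-0.002 -1.    -0.003]
 [-1.     0.002  0.002]]
```

View pics/scenez6.png

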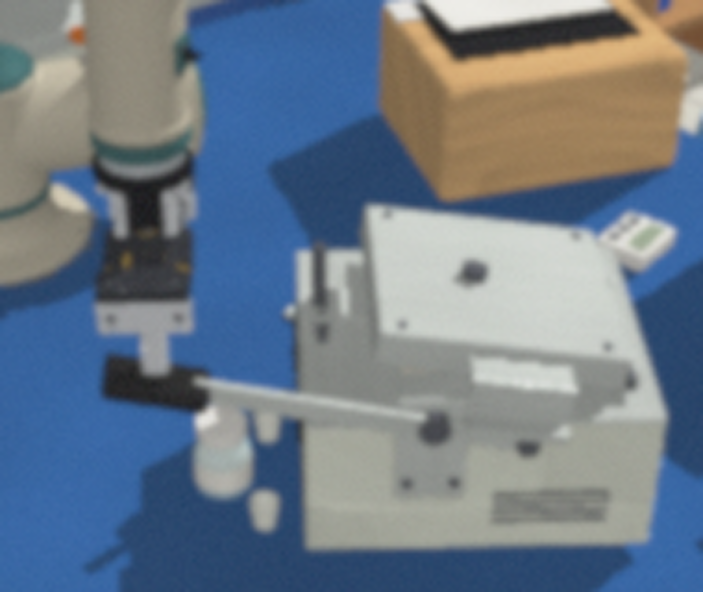

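The lid is rising and the finger sits mid-pad at 9 N. Continue down.

```bash
python3 -m pendant '[[[0,0,0],[0.9,0,0.15],1],[[0,0,0],[0.9,0,0.15],1],[[0,0,0],[0.9,0,0.1],1],[[0,0,0],[0.9,0,0.1],1],[[0,0,0],[0.9,0,0],1],[[0,0,0],[0.9,0,0],1],[[0,0,0],[0.9,0,0],1],[[0,0,0],[0.9,0,-0.05],1],[[0,0,0],[0.9,0,-0.1],1],[[0,0,0],[0.9,0,-0.1],1],[[0,0,0],[0.9,0,-0.15],1],[[0,0,0],[0.9,0,-0.2],1],[[0,0,0],[0.9,0,-0.25],1],[[0,0,0],[0.9,0,-0.25],1],[[0,0,0],[0.7,0,-0.25],1],[[0,0,0],[0,0,0],1]]'
python3 - <<'E'
from h import *
show()
E
```

```text
clock: 9.27
tool_pos: [0.5868, -0.133, 0.0895]
ee_rot: [-0.153, 1.568, -2.321]
ft_force: [-1.0, -0.9, 1.1]
width: 0.0003
t 9.27 furn mm [[-261.7 -143.3   89.5]] F world [-1.  -0.9  1.1] w 0.0003
tool axes in furnace (cols)
 [[-0.003  0.004 -1.   ]
 [ 0.    -1.    -0.004]
 [-1.    -0.     0.003]]
```

Run:
```python
from h import *
im=ctrl.snapshot("scene"); show()
a=im[110:270,185:375]; cv2.imwrite("pics/scenez7.png",cv2.resize(a,None,fx=3.7,fy=3.7,interpolation=cv2.INTER_CUBIC))
```

```text
t 9.32 furn mm [[-260.8 -143.3   90. ]] F world [-0.9 -0.   0.7] w 0.0007
tool axes in furnace (cols)
 [[-0.001  0.003 -1.   ]
 [ 0.    -1.    -0.003]
 [-1.    -0.     0.001]]
```

View pics/scenez7.png

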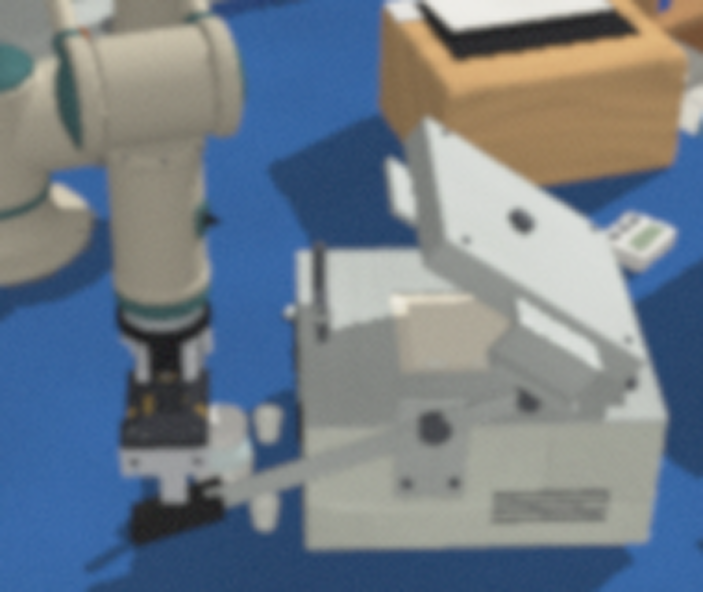

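The lid is nearly fully up and the pad is almost at its stop. Press on in small steps.

```bash
python3 -m pendant '[[[0,0,0],[0.3,0,-0.1],1],[[0,0,0],[0.3,0,-0.05],1],[[0,0,0],[0,0,0],1],[[0,0,0],[0,0,0],1]]'; python3 -m pendant '[[[0,0,0],[0.2,0,-0.05],1],[[0,0,0],[0.2,0,0],1],[[0,0,0],[0,0,0],1],[[0,0,0],[0,0,0],1]]'
python3 -c "
from h import *
show()"
```

```text
clock: 9.65
tool_pos: [0.5886, -0.1305, 0.0847]
ee_rot: [0.714, 1.57, -1.455]
ft_force: [-2.4, -2.0, 2.6]
width: 0.0006
clock: 9.98
tool_pos: [0.5893, -0.1296, 0.0814]
ee_rot: [2.513, 1.57, 0.344]
ft_force: [-2.4, 0.1, 6.6]
width: 0.0005
t 9.98 furn mm [[-257.5 -143.5   81.4]] F world [-2.4  0.1  6.6] w 0.0005
tool axes in furnace (cols)
 [[ 0.001  0.003 -1.   ]
 [-0.001 -1.    -0.003]
 [-1.     0.001 -0.001]]
```

```bash
python3 -m pendant '[[[0,0,0],[0.2,0,0],1],[[0,0,0],[0.2,0,0],1],[[0,0,0],[0,0,0],1],[[0,0,0],[0,0,0],1]]'; python3 -m pendant '[[[0,0,0],[0.2,0,0],1],[[0,0,0],[0.1,0,0],1],[[0,0,0],[0,0,0],1],[[0,0,0],[0,0,0],1]]'
python3 -c "
from h import *
show()"
```

```text
clock: 10.32
tool_pos: [0.5895, -0.1296, 0.0807]
ee_rot: [2.111, 1.568, -0.058]
ft_force: [-7.5, 1.2, 22.9]
width: 0.0003
clock: 10.65
tool_pos: [0.5896, -0.1296, 0.0803]
ee_rot: [2.019, 1.567, -0.15]
ft_force: [-11.8, 1.7, 36.6]
width: 0.0001
t 10.65 furn mm [[-257.3 -143.7   80.3]] F world [-11.8   1.7  36.6] w 0.0001
tool axes in furnace (cols)
 [[ 0.002  0.003 -1.   ]
 [-0.004 -1.    -0.004]
 [-1.     0.004 -0.002]]
```

Hard stop reached: the force climbs with no motion. I'll ease a little and do the final checks.

```bash
python3 -m pendant '[[[0,0,0],[-0.2,0,0],1],[[0,0,0],[0,0,0],1],[[0,0,0],[0,0,0],1],[[0,0,0],[0,0,0],1]]'
python3 - <<'E'
from h import *
show()
im=ctrl.snapshot("scene");w=ctrl.snapshot("top"); show()
cv2.imwrite("pics/top8.png",w)
a=im[110:270,185:375]; cv2.imwrite("pics/scenez8.png",cv2.resize(a,None,fx=3.7,fy=3.7,interpolation=cv2.INTER_CUBIC))
for ang in(.60,.65):
  print(ang,((proj("scene",F(p,[-95,100,192]))[0])))
E
```

```text
clock: 10.98
tool_pos: [0.5895, -0.1296, 0.0806]
ee_rot: [2.044, 1.567, -0.125]
ft_force: [-8.5, 1.7, 27.7]
width: 0.0005
t 10.98 furn mm [[-257.4 -143.7   80.6]] F world [-8.5  1.7 27.7] w 0.0005
tool axes in furnace (cols)
 [[ 0.002  0.003 -1.   ]
 [-0.003 -1.    -0.003]
 [-1.     0.003 -0.002]]
t 11.08 furn mm [[-257.4 -143.7   80.6]] F world [-7.9  1.2 27.7] w 0.0005
tool axes in furnace (cols)
 [[ 0.002  0.003 -1.   ]
 [-0.003 -1.    -0.003]
 [-1.     0.003 -0.002]]
0.6 [280.11553599 172.92919924]
0.65 [280.11553599 172.92919924]
```

View pics/scenez8.png

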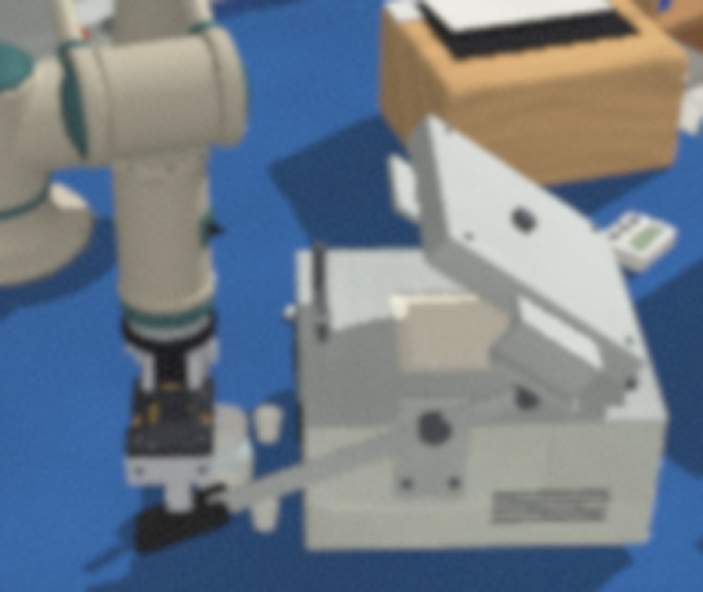

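View pics/top8.png

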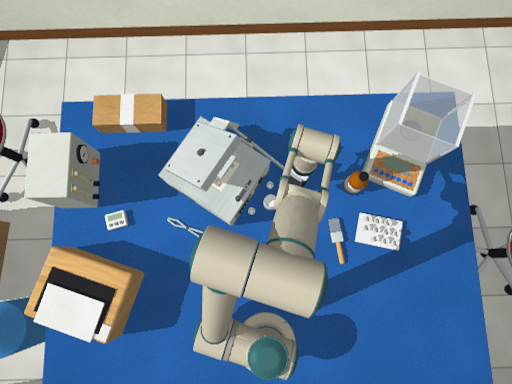

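The lid stands open, the pad is at its stop under the fingertip, the catch is aside and the loose items are unmoved. Handing in.

```bash
python3 -c "
from h import *
show(); ctrl.sign_off()"
```

```text
t 11.08 furn mm [[-257.4 -143.7   80.6]] F world [-7.9  1.2 27.7] w 0.0005
tool axes in furnace (cols)
 [[ 0.002  0.003 -1.   ]
 [-0.003 -1.    -0.003]
 [-1.     0.003 -0.002]]
the job is handed in; nothing more can be done
```

The lid is fully open and the job is handed in at 11.1 s, with the shut fingertips still holding the pad down at its stop. The hand-in reports no verdict.

- **Catch:** I pushed it by its peg until it stopped moving, at about 10 N. The wrist picture then put it at about 1.58 rad, fully aside.
- **Lever:** I pressed the pad along its arc to the hard stop. There the force climbed from about 7 N to 37 N while the tip moved only about 1 mm. I then eased off to a steady hold of about 28 N upward, with about 8 N sideways.
- **Final check:** The tip is at furnace x -257, y -144, 81 high. That fits the pad's fully-down point at 77 high, because one edge of the tip rests on the sloping pad. The last pictures show the lid standing high and the loose things where they stood. The arm hides part of the area in front of the furnace in both pictures.
- **Disagreements:** The upward force dropped to about 1 N just above the stop, and came back as I pressed on. I did not measure the lid angle itself; I judged it from the lever stop and the pictures.

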